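# Zero and set the cable slitter's blade

### The arm

A 7-joint arm with a two-finger parallel gripper is mounted at the origin on the work surface. World frame = base frame: x ahead of the robot, y to its left, z up, the work surface at z = 0. Lengths are in m, angles in rad, forces in N, time in s.
With the tool pointing down it reaches from about 0.4 to 0.875 m from the base axis. Payload 19.3 kg.
Tool frame: the origin (TCP) lies on the centre line of the jaws, within the pads' length; the fingertips stand 14 mm ahead of it and the grasp point (between the pads) lies 5 mm behind it; x points along the fingers, y is the direction in which the jaws open and shut, and the axes are right-handed (so a half turn about x gives the same grasp; the last joint's range is limited). The gripper opens to 85 mm and grips with 20 to 120 N. Pads are 22 mm wide; open, the fingers measure 114 mm over their backs; the gripper's body (76 mm by 85 mm) begins 54 mm behind the grasp point. The pads swing forward as they close: fully open they stand 13 mm farther back than shut.
Start: joints at [-1.404, 0.521, -0.036, 1.599, 0.021, 1.021, -0.113], TCP at [0.147, 0.608, 0.245] pointing down, gripper open.
Joint ranges: [-2.91, 2.91], [-0.3, 2.13], [-1.5, 1.42], [0.17, 2.43], [-1.26, 4.41], [0.16, 1.93], [-2.52, 2.52]. Speed limits (rad/s): [1.89, 1.89, 2.39, 2.39, 3.01, 3.01, 3.01].

### API

Orientations are given as [roll, pitch, yaw] about the fixed x, y, z axes, in that order (R = Rz(yaw) Ry(pitch) Rx(roll)).
In Python, from workcell import monitor, optics, bot gives the robot as it stands.
- The arm moves only by the tool arm_command, never from a script. Its arguments are lists of equal length, an entry for each row: "delta_pos": the shift along the tool's x, y, z as a fraction of full scale, a list of three; "rotation": the turn, a rotation vector about the tool's x, y, z as a fraction of full scale, a list of three. In form: {"delta_pos": [[dx, dy, dz], ...], "rotation": [[wx, wy, wz], ...]}. A call has 1 to 10 rows; each row shifts and turns the pose as measured when the row begins, along the tool's axes as they then stand; what a row does not reach is not made up. Full scale, the value 1, is 30 mm for a shift and 6 degrees for a turn. A row lasts 1/10 s, in which the tool goes at most 50 mm and 8.59 degrees, less where a joint would pass 70% of its speed; a pose out of reach is approached as far as the arm can. A call with a number of a shift or a turn outside -1 to 1 is refused whole. A call with a gripper value outside its range is refused whole. "gripper" is the closure, from -1 (fully open) to 1 (shut), so that 0 is half open, set as the call begins (left out, the last holds). The fingers move at their own pace and stop on an object; "grip_force" is the grip in N (left out, the last holds). Time passes only in rows, so rows that do not move let the fingers close. It gives the time, the measured TCP pose, the force and the opening at its end, in the units of the state.
- monitor.observe(): the state, without advancing time (a new reading comes with each control period).
- optics.grab_frame(name): name is "side" or "top"; returns the picture (480x640x3 uint8, red, green, blue); there is no depth.
- optics.camera_params(name): a dict with "fx", "fy", "cx", "cy" (pixels), "dist_coeffs" ([k1, k2, p1, p2, k3] as OpenCV has them; the pictures are not rectified), "origin" and "rotation" of the camera in the world. Camera axes: x right, y down, z forward; pixel columns grow to the right and rows downward; lengths in m; the calibration is good to about 2 mm. A picture is of the moment at which its call begins. camera_params takes no time and is no camera call.
- bot.job_done(): hands the job in, once; it reports no verdict.
The state is a dict: "clock": time; "qpos": joint angles; "qd": joint speeds; "joint_efforts": joint torques, N m; "position": TCP position; "tool_rot": TCP orientation; "force": force on the tool from outside, world axes, zero at the start; "moment": the same for the moment, N m; "grip_width": finger opening in m.
Only numpy, scipy, OpenCV 4.12 (cv2) and the standard library are available. Lean on these libraries where they do the work, as an engineer would, in place of code of your own. Each camera call takes 0.05 s, during which the arm holds its last target. There are 200 camera calls.

### The job

Set the blade of the cable slitter: turn the click ring on its head clockwise until the blade just touches the anvil, without forcing it, then back it off exactly three clicks. Then push the lock tab beside the ring fully home to hold the setting, and leave the things standing around untouched.

Things in the scene. Friction and masses are not known exactly. Their poses are not given: they have to be found in the camera images.
- slitter: Bench cable slitter bolted to the table: grey C-shaped frame 160 mm (x) by 210 mm (y), flat head's top 110 mm above the table, throat open to -x (robot side). Origin on the table under the ring's axis; the frame runs x -65 to +95, y -105 to +105 mm. z up; yaw varies. On the head a fixed dark collar 80 mm across, top 132 mm above the table; the click ring stands on it.
- ring_center (a point): Centre of the click ring's knurled round aluminium grip, 48 mm in diameter, 40 mm tall (134 to 174 mm above the table), on its vertical axis. Grasp across the diameter from above at any yaw, fingertips above the collar. Axes are the slitter's: its turn is not told. Clockwise from above lowers the blade. It starts 2 to 5 clicks above touching.
- ring_top (a point): Top of the ring, on its axis, 174 mm above the table. 18 clicks a turn, 20 degrees (0.35 rad) each: a spring detent of about 0.15 N m pulls it into the nearest click, resisting then helping as it turns; leaving a click, readings may spike to 0.6 N m but fall under 0.3 within 0.05 rad. Released within 0.1 rad of a click it settles there. Grip it firmly (60 N) or it slips.
- blade_edge (a point): Lower edge of the blade, in the throat under the ring. It moves 0.1 mm a click, far less than readings resolve. Touching falls on a click; turning on, the frame gives and the resisting moment keeps rising, about 5 N m per rad, no click following: over 0.33 N m above its mean, twice 0.04 rad apart, is a sure sign; beyond 0.2 rad (1 N m) the edge is ruined. Wind-up springs back when released.
- anvil_top (a point): Centre of the steel anvil's top face under the blade, 55 mm above the table; the blade edge touches it at zero gap. z up.
- lock_tab (a point): Centre of the lock tab: upright dark steel block 14 mm (slitter x) by 22 mm (slitter y) by 22 mm tall, centre 125.5 mm, top 136.5 mm above the table, 80 mm to the slitter's -y side of the ring axis, on a track 4 mm thick on the head (top 114 mm). Slides along the slitter's +x (away from the robot), about 2 N of friction, stays where left; its -x face is free to push with shut fingers.
- lock (a joint): Travel of the lock tab along the slitter's +x in m: 0 open (start 0 to 0.004), 0.022 fully home against a stop.
- tape_center (a point): Bystander: a roll of tape, 96 mm across, 48 mm tall, lying flat; its centre.
- dispenser_center (a point): Bystander: a small round metal solvent dispenser, 60 mm across, 110 mm tall; its centre.
- driver: Bystander: a screwdriver 200 mm long lying on the table behind the slitter; origin at its middle on the table, x along it.

How it is judged:
On the way, in this order (a step that is already met when the one before it is completed fails the run):
1. the blade has been brought down until it touches the anvil (z of blade_edge in the frame of anvil_top below 2e-05 m), for 0.1 s.
2. the ring has been backed off three clicks (z of blade_edge in the frame of anvil_top between 0.00026 and 0.00034 m), for 0.3 s.
3. the lock tab has been pushed home (value of joint lock above 0.0195 m), for 0.1 s.
At the end, for the whole second after the job is handed in: The ring rests three clicks (0.3 mm, within 0.04 mm) above the touching point, the lock tab is within 2.5 mm of its home stop (all of step 2 and value of joint lock above 0.0195 m).
It fails at once if the ring is forced more than 0.25 rad past touching, driving the blade into the anvil (z of blade_edge in the frame of anvil_top below -7e-05 m).
It fails at once if a bystander is shifted by more than 20 mm (distance of any of tape_center, dispenser_center, driver from where it was at the start of the episode above 0.02 m).
It also fails if it takes over 72 s, if anything falls off the work surface, if the arm or the gripper's body presses on something with over 40 N, if the wrist force passes 120 N, or if a joint passes its speed limit or range.

## Working session

There is one attempt and no reset: what is moved stays moved. The work goes in short steps, Python scripts to look and compute and a tool call to move; the robot and the scene stay as the last step left them, time stands still between calls to the robot, and variables do not carry over. Pictures are saved under pics/ and viewed, about 8 in all and at most 12, crops included, and the job is handed in when it is done.

Besides the shell and the picture viewer there is one more tool, called as name(argument=value, ...) on one line, values as JSON. arm_command: Moves the arm, as the interface text tells. Its arguments: {"type":"object","properties":{"delta_pos":{"type":"array","items":{"type":"array","items":{"type":"number"}}},"rotation":{"type":"array","items":{"type":"array","items":{"type":"number"}}},"gripper":{"type":"number"},"grip_force":{"type":"number"}},"required":["delta_pos","rotation"]}

```bash
mkdir -p pics; cat > h.py <<'E'
import numpy as np, cv2
from workcell import monitor, optics, bot
def ray(n,u,v):
    p=optics.camera_params(n);K=np.array([[p['fx'],0,p['cx']],[0,p['fy'],p['cy']],[0,0,1]])
    x=cv2.undistortPoints(np.array([[[u,v]]],float),K,np.array(p['dist_coeffs']))[0,0]
    return np.array(p['origin']),np.array(p['rotation'])@np.array([x[0],x[1],1])
def onz(n,u,v,z):
    o,d=ray(n,u,v);return o+d*(z-o[2])/d[2]
def proj(n,P):
    p=optics.camera_params(n);K=np.array([[p['fx'],0,p['cx']],[0,p['fy'],p['cy']],[0,0,1]])
    R=np.array(p['rotation']).T
    return cv2.projectPoints(np.array(P,float).reshape(-1,1,3),cv2.Rodrigues(R)[0],-R@np.array(p['origin']),K,np.array(p['dist_coeffs']))[0][:,0]
def snap(n,f):
    a=optics.grab_frame(n);cv2.imwrite('pics/'+f,a[:,:,::-1]);return a
E
python3 - <<'E'
from h import *
for n in('top','side'):
    snap(n,n+'1.png');p=optics.camera_params(n);print(n,p)
print(monitor.observe())
E
```

```text
top {'fx': 475.96463080622016, 'fy': 475.96463080622016, 'cx': 317.4830343137635, 'cy': 232.38475878694635, 'dist_coeffs': array([0.00246227, 0.        , 0.        , 0.        , 0.        ]), 'origin': array([0.4876284 , 0.05360837, 0.93213414]), 'rotation': array([-2.96587754, -0.00642016, -1.57929462])}
side {'fx': 433.8422402641051, 'fy': 433.8422402641051, 'cx': 316.3468903213062, 'cy': 238.23173570016797, 'dist_coeffs': array([0.01451119, 0.        , 0.        , 0.        , 0.        ]), 'origin': array([0.21833974, 0.63033278, 0.7792786 ]), 'rotation': array([-2.2870836 ,  0.01989255, -2.54674185])}
{'clock': 0.1, 'qpos': array([-1.40419234,  0.52195081, -0.03633081,  1.59990628,  0.02120093,
        1.02110993, -0.11278566]), 'qd': array([-7.73291285e-05, -1.36598337e-03,  1.08206483e-03, -1.47803234e-03,
        2.05308725e-03,  6.58797923e-04,  5.39757263e-04]), 'joint_efforts': array([ 3.95336567e-03, -9.28481841e+01,  1.98420346e+00, -3.70526040e+01,
        1.81462057e-02,  5.41003305e-03,  2.10921661e-05]), 'position': array([0.14658884, 0.60728943, 0.2448015 ]), 'tool_rot': array([-1.50257265,  1.56980694, -1.73937067]), 'force': array([-0.34856754,  0.09976364,  0.29355169]), 'moment': array([-0.03541939,  0.0219215 , -0.00867466]), 'grip_width': 0.08521022445392269}
```

View pics/top1.png

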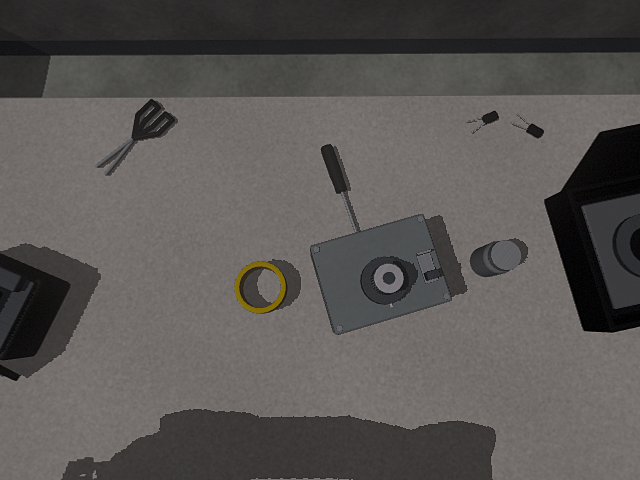

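View pics/side1.png

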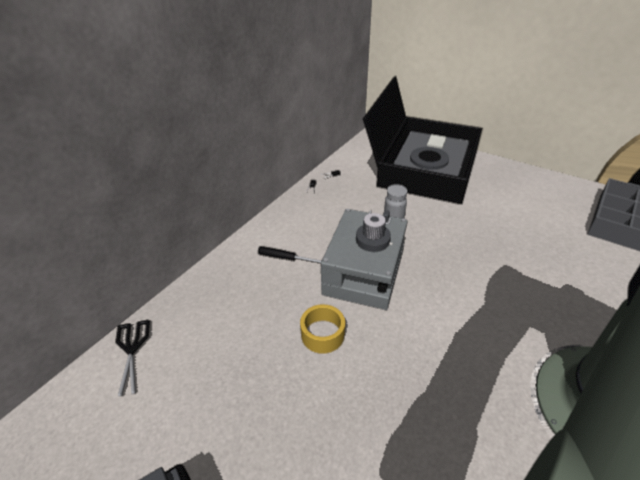

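```bash
sed -i 's/^from workcell/from scipy.spatial.transform import Rotation as Ro\nfrom workcell/; s/np.array(p\[.rotation.\])/Ro.from_euler("xyz",p["rotation"]).as_matrix()/' h.py
python3 - <<'E'
from h import *
a=cv2.imread('pics/top1.png')
cv2.imwrite('pics/c1.png',cv2.resize(a[200:350,290:540],None,fx=3.2,fy=3.2,interpolation=cv2.INTER_CUBIC))
c=[onz('top',u,v,.11)[:2] for u,v in((311,248),(423,214),(451,300),(336,334))]
c=np.array(c);print(c.round(4)); print(np.linalg.norm(c-np.roll(c,-1,0),axis=1))
for i,j in((0,1),(3,2)):
  d=c[i]-c[j];print('yaw',np.arctan2(-d[0],d[1]))
for i,j in((3,0),(2,1)):
  d=c[j]-c[i];print('yaw',np.arctan2(d[1],d[0]))
print('ringtop',onz('top',389,278,.174),onz('side',374.5,218,.174))
print('tool',proj('top',[[.147,.608,.245]]))
E
```

```text
[[ 0.606   0.0586]
 [ 0.6652 -0.1398]
 [ 0.5142 -0.1807]
 [ 0.4589  0.0173]]
[0.20711095 0.15646853 0.20558731 0.15282027]
yaw 0.2900231741811623
yaw 0.2724300252096647
yaw 0.27407480050948974
yaw 0.26450352568020735
ringtop [ 0.54759259 -0.06563926  0.174     ] [ 0.54728033 -0.06635217  0.174     ]
tool [[-115.82286623  590.57112247]]
```

View pics/c1.png

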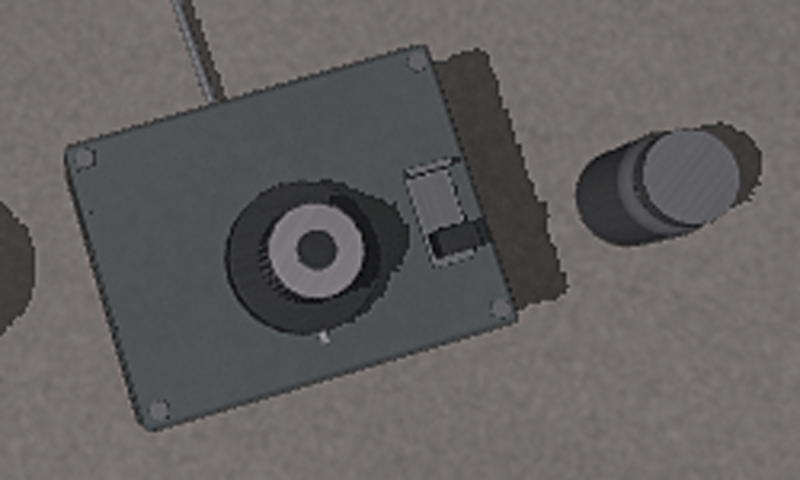

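```bash
cat >> h.py <<'E'
def st(tgt=None):
    s=monitor.observe();R=Ro.from_euler('xyz',s['tool_rot']).as_matrix()
    print('t',round(s['clock'],2),'pos',s['position'].round(4),'q',s['qpos'].round(3),'F',s['force'].round(2),'M',s['moment'].round(3),'w',round(s['grip_width'],4))
    print('toolx',R[:,0].round(3),'yaw(y axis)deg',np.degrees(np.arctan2(R[1,1],R[0,1])).round(2))
    if tgt is not None: print('units to target',(R.T@(np.array(tgt)-s['position'])/.03).round(3))
    return s,R
E
python3 - <<'E'
from h import *
s,R=st([.5475,-.066,.25]);print(R.round(3))
print('tab',onz('top',432.5,275,.1365),'disp',onz('top',505.6,255.6,.11),'tape',onz('top',260.5,287.5,.048))
c,q=np.cos(.275),np.sin(.275);o=np.array([.5475,-.066]);t=onz('top',432.5,275,.1365)[:2]-o
print('tab in slitter',c*t[0]+q*t[1],-q*t[0]+c*t[1])
E
```

```text
t 0.1 pos [0.1466 0.6073 0.2448] q [-1.404  0.522 -0.036  1.6    0.021  1.021 -0.113] F [-0.35  0.1   0.29] M [-0.035  0.022 -0.009] w 0.0852
toolx [-0.    -0.001 -1.   ] yaw(y axis)deg 76.43
units to target [ -0.154 -18.682  18.256]
[[-0.     0.235  0.972]
 [-0.001  0.972 -0.235]
 [-1.    -0.001  0.   ]]
tab [ 0.55499618 -0.14457143  0.1365    ] disp [ 0.59003809 -0.28045968  0.11      ] tape [0.54193466 0.15273011 0.048     ]
tab in slitter -0.014121314790161606 -0.07765468835207635
```

arm_command(delta_pos=[[-0.1,-0.9,0.9],[-0.1,-0.9,0.9],[-0.1,-0.9,0.9],[-0.1,-0.9,0.9],[-0.1,-0.9,0.9],[0,-0.9,0.9],[0,-0.9,0.9],[0,-0.9,0.9],[0,-0.9,0.9],[0,-0.9,0.9]], rotation=[[0,0,0],[0,0,0],[0,0,0],[0,0,0],[0,0,0],[0,0,0],[0,0,0],[0,0,0],[0,0,0],[0,0,0]], gripper=-1, grip_force=80)

```text
clock: 1.1
position: [0.3487, 0.2716, 0.2577]
tool_rot: [-2.012, 1.566, -2.241]
force: [0.7, 0.0, -0.3]
grip_width: 0.0853
```

```bash
python3 -c "
from h import *
st([.5475,-.066,.25])"
```

```text
t 1.1 pos [0.3487 0.2716 0.2577] q [-0.864  0.216  0.08   2.042 -0.021  0.889  0.569] F [ 0.75  0.03 -0.32] M [ 0.017 -0.074  0.041] w 0.0853
toolx [-0.003 -0.004 -1.   ] yaw(y axis)deg 76.88
units to target [ 0.281 -9.453  9.008]
```

arm_command(delta_pos=[[0,-0.95,0.9],[0,-0.95,0.9],[0,-0.95,0.9],[0,-0.95,0.9],[0,-0.95,0.9],[0,-0.95,0.9],[0,-0.95,0.9],[0,-0.95,0.9],[0,-0.95,0.9],[0,-0.9,0.9]], rotation=[[0,0,0],[0,0,0],[0,0,0],[0,0,0],[0,0,0],[0,0,0],[0,0,0],[0,0,0],[0,0,0],[0,0,0]])

```text
clock: 2.1
position: [0.5523, -0.0815, 0.2579]
tool_rot: [-2.216, 1.566, -2.444]
force: [-0.1, 0.1, 0.8]
grip_width: 0.0853
```

```bash
python3 -c "
from h import *
st([.5475,-.066,.158])"
```

```text
t 2.1 pos [ 0.5523 -0.0815  0.2579] q [-0.17   0.416  0.284  1.774 -0.132  0.975  1.509] F [-0.06  0.1   0.82] M [-0.014 -0.013 -0.007] w 0.0853
toolx [-0.004 -0.003 -1.   ] yaw(y axis)deg 76.96
units to target [ 3.33   0.481 -0.261]
```

arm_command(delta_pos=[[0,0.45,-0.25],[0.5,0.03,0],[0.5,0,0],[0.5,0,0],[0,0,0]], rotation=[[0,0,0],[0,0,0],[0,0,0],[0,0,0],[0,0,0]])

```text
clock: 2.6
position: [0.5489, -0.072, 0.2102]
tool_rot: [-2.072, 1.563, -2.309]
force: [-0.0, 0.1, -0.4]
grip_width: 0.0852
```

```bash
python3 - <<'E'
from h import *
st([.5475,-.066,.158])
a=snap('top','t2.png');b=snap('side','s2.png')
z=lambda i,u,v:cv2.resize(i[v-60:v+60,u-65:u+65,::-1],None,fx=3,fy=3,interpolation=2)
cv2.imwrite('pics/c2.png',np.hstack([z(a,390,275),z(b,375,225)]))
E
```

```text
t 2.6 pos [ 0.5489 -0.072   0.2102] q [-0.176  0.466  0.269  1.834 -0.149  0.866  1.497] F [-0.03  0.14 -0.38] M [0.001 0.006 0.016] w 0.0852
toolx [-0.005 -0.006 -1.   ] yaw(y axis)deg 76.45
units to target [ 1.737  0.195 -0.087]
```

View pics/c2.png

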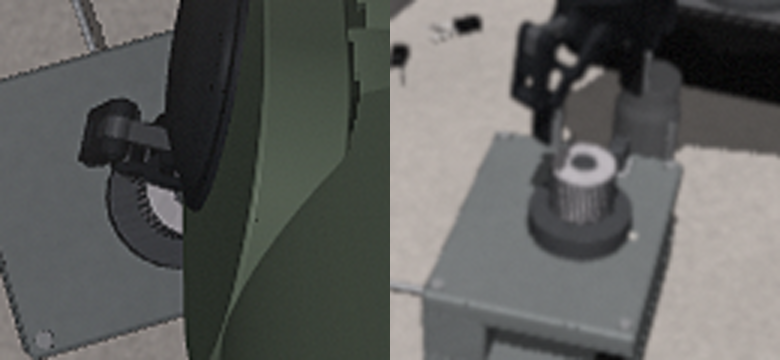

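arm_command(delta_pos=[[0,0.25,-0.1],[0.5,0.0,0],[0.5,0,0],[0.5,0,0],[0.25,0,0],[0,0,0]], rotation=[[0,-0.03,0.07],[0,0,0],[0,0,0],[0,0,0],[0,0,0],[0,0,0]])

```text
clock: 3.3
position: [0.551, -0.0607, 0.1627]
tool_rot: [0.557, 1.56, 0.322]
force: [-0.7, -0.1, 1.4]
grip_width: 0.0854
```

```bash
python3 -c "
from h import *
st([.5475,-.066,.158])"
```

```text
t 3.3 pos [ 0.551  -0.0607  0.1627] q [-0.17   0.525  0.24   1.883 -0.182  0.745  1.508] F [-0.67 -0.11  1.4 ] M [-0.036  0.042  0.017] w 0.0854
toolx [ 0.01   0.003 -1.   ] yaw(y axis)deg 76.52
units to target [ 0.154 -0.201 -0.072]
```

arm_command(delta_pos=[[0.15,-0.2,-0.07],[0,0,0]], rotation=[[0,0.06,-0.04],[0,0,0]])

```text
clock: 3.5
position: [0.5478, -0.0662, 0.1591]
tool_rot: [0.421, 1.567, 0.186]
force: [0.1, -0.4, -0.1]
grip_width: 0.0854
```

```bash
python3 -c "
from h import *
st([.5475,-.066,.158])"
```

```text
t 3.5 pos [ 0.5478 -0.0662  0.1591] q [-0.162  0.529  0.241  1.887 -0.181  0.742  1.517] F [ 0.15 -0.37 -0.14] M [ 0.002  0.023 -0.005] w 0.0854
toolx [ 0.004  0.001 -1.   ] yaw(y axis)deg 76.54
units to target [ 0.037  0.003 -0.01 ]
```

Aligned; close on the ring.

arm_command(delta_pos=[[0,0,0],[0,0,0],[0,0,0],[0,0,0],[0,0,0],[0,0,0],[0,0,0],[0,0,0]], rotation=[[0,0,0],[0,0,0],[0,0,0],[0,0,0],[0,0,0],[0,0,0],[0,0,0],[0,0,0]], gripper=1, grip_force=80)

```text
clock: 4.3
position: [0.5488, -0.0637, 0.1614]
tool_rot: [0.794, 1.563, 0.56]
force: [0.2, 0.3, -1.2]
grip_width: 0.0459
```

```bash
python3 -c "
from h import *
st([.5475,-.066,.158])"
```

```text
t 4.3 pos [ 0.5488 -0.0637  0.1614] q [-0.163  0.526  0.239  1.885 -0.183  0.745  1.516] F [ 0.15  0.28 -1.2 ] M [-0.151  0.099  0.036] w 0.0459
toolx [ 0.007  0.004 -1.   ] yaw(y axis)deg 76.59
units to target [ 0.114 -0.085 -0.025]
```

arm_command(delta_pos=[[0,0,0],[0,0,0],[0,0,0],[0,0,0],[0,0,0],[0,0,0],[0,0,0],[0,0,0]], rotation=[[0.5,0,0],[0.5,0,0],[0.5,0,0],[0.5,0,0],[0.5,0,0],[0.5,0,0],[0.5,0,0],[0,0,0]])

```text
clock: 5.1
position: [0.5486, -0.0639, 0.1614]
tool_rot: [1.162, 1.564, 0.549]
force: [-0.9, -1.8, -1.8]
grip_width: 0.0458
```

```bash
python3 -c "
from h import *
st([.5475,-.066,.158])"
```

```text
t 5.1 pos [ 0.5486 -0.0639  0.1614] q [-0.237  0.539  0.343  1.889 -0.262  0.751  1.211] F [-0.93 -1.79 -1.85] M [-0.462  0.06   0.23 ] w 0.0458
toolx [ 0.006  0.004 -1.   ] yaw(y axis)deg 54.88
units to target [ 0.113 -0.078  0.01 ]
```

arm_command(delta_pos=[[0,0,0],[0,0,0],[0,0,0],[0,0,0],[0,0,0],[0,0,0],[0,0,0],[0,0,0],[0,0,0]], rotation=[[0.5,0,0],[0.5,0,0],[0.5,0,0],[0.5,0,0],[0.5,0,0],[0.5,0,0],[0.5,0,0],[0.2,0,0],[0,0,0]])

```text
clock: 6.0
position: [0.5484, -0.0645, 0.1614]
tool_rot: [1.479, 1.565, 0.48]
force: [-0.8, -1.0, -1.8]
grip_width: 0.0457
```

```bash
python3 -c "
from h import *
st([.5475,-.066,.158])"
```

```text
t 6.0 pos [ 0.5484 -0.0645  0.1614] q [-0.31   0.558  0.45   1.893 -0.345  0.762  0.904] F [-0.83 -0.98 -1.84] M [-0.304  0.041  0.325] w 0.0457
toolx [ 0.005  0.003 -1.   ] yaw(y axis)deg 32.76
units to target [ 0.114 -0.052  0.027]
```

arm_command(delta_pos=[[0,0,0],[0,0,0]], rotation=[[0.35,0,0],[0,0,0]])

```text
clock: 6.2
position: [0.5483, -0.0645, 0.1614]
tool_rot: [1.527, 1.565, 0.491]
force: [-0.6, -1.9, -0.5]
grip_width: 0.0459
```

```bash
python3 -c "
from h import *
st([.5475,-.066,.158])"
```

```text
t 6.2 pos [ 0.5483 -0.0645  0.1614] q [-0.316  0.56   0.46   1.893 -0.353  0.763  0.875] F [-0.62 -1.9  -0.54] M [-0.507  0.018  0.451] w 0.0459
toolx [ 0.005  0.003 -1.   ] yaw(y axis)deg 30.66
units to target [ 0.114 -0.049  0.029]
```

arm_command(delta_pos=[[0,0,0],[0,0,0]], rotation=[[0.28,0,0],[0,0,0]])

```text
clock: 6.4
position: [0.5483, -0.0646, 0.1614]
tool_rot: [1.545, 1.565, 0.479]
force: [-0.0, -2.7, -0.4]
grip_width: 0.0459
```

```bash
python3 -c "
from h import *
st([.5475,-.066,.158])"
```

```text
t 6.4 pos [ 0.5483 -0.0646  0.1614] q [-0.322  0.561  0.468  1.894 -0.359  0.764  0.851] F [-0.02 -2.69 -0.36] M [-0.513  0.076  0.717] w 0.0459
toolx [ 0.005  0.003 -1.   ] yaw(y axis)deg 28.91
units to target [ 0.114 -0.046  0.029]
```

arm_command(delta_pos=[[0,0,0],[0,0,0],[0,0,0],[0,0,0]], rotation=[[-0.4,0,0],[-0.4,0,0],[-0.4,0,0],[0,0,0]])

```text
clock: 6.8
position: [0.5484, -0.0643, 0.1614]
tool_rot: [1.48, 1.565, 0.543]
force: [-0.4, -1.8, -2.0]
grip_width: 0.0458
```

```bash
python3 -c "
from h import *
st([.5475,-.066,.158])"
```

```text
t 6.8 pos [ 0.5484 -0.0643  0.1614] q [-0.298  0.554  0.432  1.892 -0.331  0.76   0.953] F [-0.38 -1.84 -1.99] M [-0.451  0.176  0.081] w 0.0458
toolx [ 0.005  0.003 -1.   ] yaw(y axis)deg 36.31
units to target [ 0.114 -0.058  0.029]
```

arm_command(delta_pos=[[0,0,0],[0,0,0],[0,0,0],[0,0,0],[0,0,0],[0,0,0],[0,0,0],[0,0,0],[0,0,0],[0,0,0]], rotation=[[-0.5,0,0],[-0.5,0,0],[-0.5,0,0],[-0.5,0,0],[-0.5,0,0],[-0.5,0,0],[-0.5,0,0],[-0.5,0,0],[-0.5,0,0],[-0.5,0,0]])

```text
clock: 7.8
position: [0.5487, -0.0639, 0.1614]
tool_rot: [1.126, 1.563, 0.713]
force: [-0.4, -0.9, -1.3]
grip_width: 0.046
```

arm_command(delta_pos=[[0,0,0],[0,0,0],[0,0,0],[0,0,0],[0,0,0],[0,0,0],[0,0,0],[0,0,0],[0,0,0]], rotation=[[-0.5,0,0],[-0.5,0,0],[-0.5,0,0],[-0.5,0,0],[-0.5,0,0],[-0.5,0,0],[-0.5,0,0],[-0.5,0,0],[0,0,0]])

```text
clock: 8.7
position: [0.5488, -0.0634, 0.1614]
tool_rot: [0.886, 1.561, 0.893]
force: [-0.1, 0.0, -1.7]
grip_width: 0.0459
```

```bash
python3 -c "
from h import *
st([.5475,-.066,.158])"
```

```text
t 8.7 pos [ 0.5488 -0.0634  0.1614] q [-0.112  0.52   0.171  1.882 -0.136  0.745  1.714] F [-0.1   0.02 -1.72] M [-0.339 -0.037  0.102] w 0.0459
toolx [ 0.006  0.007 -1.   ] yaw(y axis)deg 90.4
units to target [ 0.114 -0.086 -0.045]
```

arm_command(delta_pos=[[0,0,0],[0,0,0],[0,0,0]], rotation=[[-0.5,0,0],[-0.5,0,0],[0,0,0]])

```text
clock: 9.0
position: [0.5488, -0.0633, 0.1614]
tool_rot: [0.831, 1.561, 0.937]
force: [-1.4, -0.3, -1.6]
grip_width: 0.0456
```

```bash
python3 -c "
from h import *
st([.5475,-.066,.158])"
```

```text
t 9.0 pos [ 0.5488 -0.0633  0.1614] q [-0.093  0.518  0.144  1.881 -0.116  0.745  1.795] F [-1.45 -0.33 -1.65] M [-0.304  0.098  0.149] w 0.0456
toolx [ 0.006  0.008 -1.   ] yaw(y axis)deg 96.12
units to target [ 0.114 -0.086 -0.053]
```

arm_command(delta_pos=[[0,0,0],[0,0,0],[0,0,0],[0,0,0],[0,0,0],[0,0,0]], rotation=[[0,0,0],[0,0,0],[0,0,0],[0,0,0],[0,0,0],[0,0,0]], gripper=-1)

```text
clock: 9.6
position: [0.5492, -0.063, 0.1617]
tool_rot: [0.798, 1.56, 0.896]
force: [0.1, 0.4, 0.8]
grip_width: 0.0855
```

arm_command(delta_pos=[[-0.5,0,0],[-0.5,0,0],[-0.5,0,0],[-0.5,0,0],[-0.5,0,0],[-0.5,0,0]], rotation=[[0,0,0],[0,0,0],[0,0,0],[0,0,0],[0,0,0],[0,0,0]], gripper=-1)

```text
clock: 10.2
position: [0.5475, -0.0636, 0.2532]
tool_rot: [1.155, 1.562, 1.252]
force: [-0.8, 0.4, -1.2]
grip_width: 0.0854
```

```bash
python3 - <<'E'
from h import *
c,q=np.cos(.275),np.sin(.275);o=np.array([.5475,-.066])
# tab -x face at slitter x = -?; estimate from top image
a=cv2.imread('pics/top1.png')
cv2.imwrite('pics/tab.png',cv2.resize(a[240:300,400:460],None,fx=8,fy=8,interpolation=0))
for x in(-.02,-.014,-.007,0):
  P=o+np.array([c*x+q*.08,q*x-c*.08]);print(x,P,proj('top',[[*P,.1365]]))
st()
E
```

```text
-0.02 [ 0.54997525 -0.14842495] [[434.95395625 277.98610333]]
-0.014 [ 0.5557498  -0.14679567] [[433.8037142  274.53924151]]
-0.007 [ 0.56248678 -0.14489484] [[432.46545503 270.52884944]]
0 [ 0.56922375 -0.14299402] [[431.13115135 266.5301924 ]]
t 10.2 pos [ 0.5475 -0.0636  0.2532] q [-0.115  0.399  0.172  1.797 -0.092  0.951  1.765] F [-0.82  0.37 -1.23] M [-0.005  0.017  0.011] w 0.0854
toolx [ 0.003  0.008 -1.   ] yaw(y axis)deg 95.58
```

View pics/tab.png

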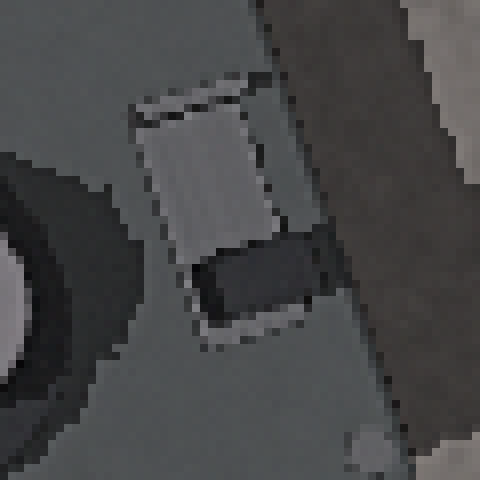

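arm_command(delta_pos=[[0,-0.75,-0.3],[0,-0.75,-0.3],[0,-0.75,-0.3],[0,-0.7,-0.3],[0,0,0],[0,0,0],[0,0,0],[0,0,0]], rotation=[[0,0.03,-0.06],[0,0,0],[0,0,0],[0,0,0],[-0.6,0,0],[-0.6,0,0],[-0.5,0,0],[0,0,0]], gripper=1, grip_force=60)

```text
clock: 11.0
position: [0.52, -0.159, 0.2556]
tool_rot: [-0.001, 1.566, 0.279]
force: [0.1, -0.3, 0.7]
grip_width: -0.0001
```

```bash
python3 -c "
from h import *
st([.5211,-.1566,.137])"
```

```text
t 11.0 pos [ 0.52   -0.159   0.2556] q [ 0.069  0.382  0.158  1.814 -0.075  0.946  2.112] F [ 0.11 -0.25  0.65] M [ 0.018 -0.023 -0.01 ] w -0.0001
toolx [ 0.005  0.001 -1.   ] yaw(y axis)deg 106.07
units to target [3.953 0.067 0.04 ]
```

arm_command(delta_pos=[[0.6,0.07,0],[0.6,0,0],[0.6,0,0],[0.6,0,0],[0.6,0,0],[0,0,0]], rotation=[[0,0,0],[0,0,0],[0,0,0],[0,0,0],[0,0,0],[0,0,0]])

```text
clock: 11.6
position: [0.5205, -0.1567, 0.1634]
tool_rot: [-0.124, 1.564, 0.145]
force: [-0.3, 0.5, 0.1]
grip_width: -0.0001
```

```bash
python3 - <<'E'
from h import *
st([.5211,-.1566,.137])
E
```

```text
t 11.6 pos [ 0.5205 -0.1567  0.1634] q [ 0.083  0.502  0.138  1.903 -0.102  0.736  2.12 ] F [-0.3   0.51  0.09] M [0.052 0.013 0.016] w -0.0001
toolx [ 0.007  0.001 -1.   ] yaw(y axis)deg 105.44
units to target [ 0.879 -0.002  0.015]
```

arm_command(delta_pos=[[0.3,0,0],[0.3,0,0],[0.25,0,0],[0,0,0]], rotation=[[0,0,0],[0,0,0],[0,0,0],[0,0,0]])

```text
clock: 12.0
position: [0.5216, -0.1567, 0.1377]
tool_rot: [-0.205, 1.562, 0.062]
force: [0.5, -0.4, 0.5]
grip_width: 0.0
```

```bash
python3 - <<'E'
from h import *
st([.5211,-.1566,.137])
a=snap('top','t3.png');b=snap('side','s3.png')
z=lambda i,u,v:cv2.resize(i[v-60:v+60,u-65:u+65,::-1],None,fx=3,fy=3,interpolation=2)
cv2.imwrite('pics/c3.png',np.hstack([z(a,420,275),z(b,385,225)]))
E
```

```text
t 12.0 pos [ 0.5216 -0.1567  0.1377] q [ 0.089  0.541  0.13   1.92  -0.11   0.679  2.124] F [ 0.49 -0.37  0.47] M [-0.003  0.023  0.009] w 0.0
toolx [ 0.009  0.001 -1.   ] yaw(y axis)deg 105.32
units to target [ 0.022  0.008 -0.015]
```

View pics/c3.png

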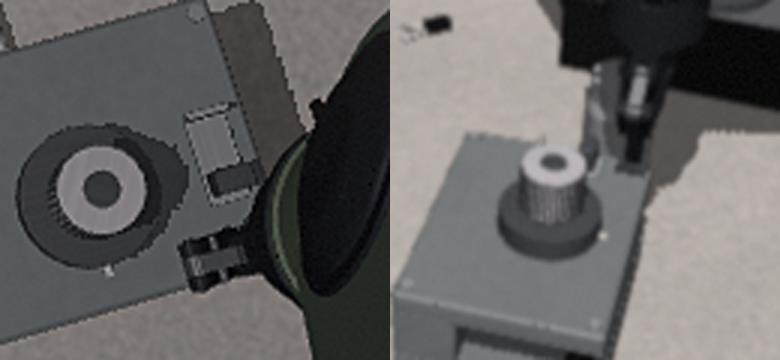

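arm_command(delta_pos=[[0,0,0.2],[0,0,0.2],[0,0,0.2],[0,0,0.2],[0,0,0.2],[0,0,0]], rotation=[[0,0,0],[0,0,0],[0,0,0],[0,0,0],[0,0,0],[0,0,0]])

```text
clock: 12.7
position: [0.554, -0.1483, 0.1398]
tool_rot: [-0.26, 1.56, 0.008]
force: [-0.4, 0.1, -0.6]
grip_width: 0.0002
```

```bash
python3 - <<'E'
from h import *
st([.5211+.9624*.04,-.1566+.2715*.04,.137])
E
```

```text
t 12.7 pos [ 0.554  -0.1483  0.1398] q [ 0.065  0.575  0.132  1.844 -0.112  0.718  2.098] F [-0.4   0.1  -0.56] M [-0.066  0.034  0.005] w 0.0002
toolx [ 0.011  0.    -1.   ] yaw(y axis)deg 105.32
units to target [0.095 0.032 0.203]
```

arm_command(delta_pos=[[0.05,0.03,0.12],[0,0,0.12],[0,0,0.1]], rotation=[[0,0,0],[0,0,0],[0,0,0]])

```text
clock: 13.0
position: [0.5613, -0.1455, 0.138]
tool_rot: [-0.324, 1.566, -0.058]
force: [-29.8, -5.0, 23.3]
grip_width: -0.0001
```

```bash
python3 - <<'E'
from h import *
st([.5211+.9624*.04,-.1566+.2715*.04,.137])
E
```

```text
t 13.0 pos [ 0.5613 -0.1455  0.138 ] q [ 0.058  0.589  0.133  1.824 -0.112  0.731  2.089] F [-29.79  -5.02  23.27] M [-1.11   6.261  0.076] w -0.0001
toolx [ 0.005 -0.    -1.   ] yaw(y axis)deg 105.25
units to target [ 0.032  0.007 -0.059]
```

arm_command(delta_pos=[[0,0,-0.4],[0,0,-0.6],[-0.6,0,-0.6],[-0.8,0,-0.6],[-0.8,0,-1],[-0.8,0,-1],[-0.8,0,-1],[0,0,-1]], rotation=[[0,0,0],[0,0,0],[0,0,0],[0,0,0],[0,0,0],[0,0,0],[0,0,0],[0,0,0]])

```text
clock: 13.8
position: [0.3777, -0.1945, 0.2541]
tool_rot: [-0.258, 1.563, 0.011]
force: [0.0, 0.3, -0.6]
grip_width: 0.0001
```

```bash
python3 - <<'E'
from h import *
st()
a=snap('top','t4.png')[:,:,::-1]
z=lambda i:cv2.resize(i[200:340,300:530],None,fx=3.4,fy=3.4,interpolation=2)
cv2.imwrite('pics/c4.png',z(a))
o=np.array([.5475,-.066]);c,q=np.cos(.275),np.sin(.275)
for x in(-.0145,.0075):
  P=o+np.array([c*x+q*.08,q*x-c*.08]);print(x,(proj('top',[[*P,.1365]])-[300,200])*3.4)
E
```

```text
t 13.8 pos [ 0.3777 -0.1945  0.2541] q [ 0.172  0.187  0.191  2.097 -0.05   0.854  2.233] F [ 0.02  0.33 -0.62] M [-0.014 -0.011  0.024] w 0.0001
toolx [ 0.007  0.    -1.   ] yaw(y axis)deg 105.44
-0.0145 [[455.2581504  254.40890531]]
0.0075 [[441.00008718 211.68017723]]
```

View pics/c4.png

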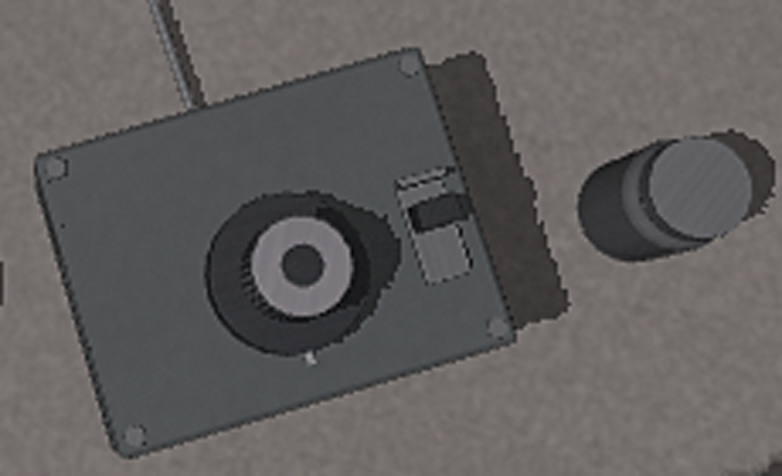

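```bash
python3 -c "
from h import *
bot.job_done()"
```

```text
the job is handed in; nothing more can be done
```

I set the blade three clicks above touching and pushed the lock tab home, and handed the job in at about 14 s of the 72 s allowed.

- **Touching:** I gripped the ring at 80 N and turned it clockwise. It touched two clicks from the start. Past that click the moment rose from 0.33 to 0.45 to 0.72 N m at 0.07, 0.10 and 0.13 rad, close to the 5 N m per rad expected. I stopped at 0.13 rad. Turned back to the touching click, the moment fell to 0.08 N m.
- **Sure sign:** Only the last reading was clearly 0.33 N m above the mean; the middle one was borderline. I called it touching because the moment kept rising well beyond where a detent spike would have died away.
- **Backing off:** I turned the ring back about 60° and released it 0.5° from the third click, so it should settle there. I did not measure the ring's final position on its own; it follows from the gripper's angle, assuming the ring did not slip in the grip.
- **Lock tab:** I pushed until it hit the stop, which gave about 30 N. The last picture shows the tab within a pixel of where its home position should be.
- **Bystanders:** The dispenser looked unmoved in the last picture. The tape and most of the screwdriver were outside that crop, but the arm never went near either.

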